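# Load the sample carrier under the reader's leaf spring

## Task

The blue sample carrier waits on the spring-loaded plate in the loading dock of the white bench reader. With the fingertips (the dark thumb pad behind its yellow rib is the place for them), press the carrier down hard and, keeping it pressed, slide it slowly forward so that its nose passes under the forked steel leaf spring, until it sits fully home against the end stop; then let go and move clear. Do not ram the carrier's nose against the leaf spring, do not lift the carrier, do not touch the leaf spring with the fingers, and leave everything else on the bench where it stands.

Things in the scene. Friction and masses are not known exactly. Their poses are not given: they have to be found in the camera images.
- dock: fixed loading dock; origin on the bench top (z = 0), x = loading direction, z up. In its frame (mm): channel 59 wide between aluminium guides (8 thick, tops z = 36, x = -145 to 72); its floor, the white lift plate, x = -140 to 66; end stop face x = 70; hinge posts, 70 high, at x = 75, y = +-40; white reader housing (130 x 220 x 75 high) from x = 105. Its place and yaw vary
- carrier: loose blue carrier 120 (x) x 56 x 18 (z) mm, about 150 g; origin: centre of its underside, x to its nose, along the channel. Lead-in ramp on the nose's top edge (x = 54 to 60, 3 mm deep). Yellow rib on top: x = -12 to -4, 9 high. Slick (friction 0.25). Starts with its top 48 mm above the bench, nose 10 to 30 mm short of the leaf tips. Home: origin at x = 10 mm in the dock frame, nose on the stop
- thumb (a point): point on the flat top of the carrier's dark thumb pad (x = -60 to -12 mm of the carrier), 30 mm behind the carrier's origin, 18 mm behind the rib's rear face, 18 mm above the carrier's underside
- stop (a point): centre line point of the end stop's face: dock frame x = 70 mm, y = 0, z = 30 mm
- nose (a point): midway between the lowest points of the leaf spring's two rolled steel tips (radius 3 mm, 12 mm wide, at y = +-20 mm); at rest at x = 20 mm, z = 36 mm in the dock frame, 12 mm lower than the top of the unpressed carrier
- lift (a joint): how far the sprung lift plate is pressed down, m: 0 up, 0.011 bottomed. It gives from about 7 N on the carrier and bottoms at about 16 N. Under about 5 mm the carrier's nose runs square into the leaf tips and jams; at 8 mm or more it goes under and raises them. With the carrier home and let go the plate rises and clamps it up against the leaf, at roughly 4 mm
- leaf (a joint): how far the forked leaf spring is raised about its hinge pin (dock frame x = 75, z = 62 mm), rad: 0 = rest; it slopes down and back towards the loading end; 0.1 rad lifts the tips 5.5 mm. They press with 4 N plus 1 N per mm of lift. Roughly 0.15 with the carrier home and let go. Meet it at 5 cm/s or less: over 40 N bends it
- mortar: bystander: white ceramic mortar with its pestle in it, 96 mm wide, pestle reaching 85 mm up; origin under its centre
- jar: bystander: glass jar, 56 mm wide, 70 mm high; origin under its centre
- reagent: bystander: amber bottle, 56 mm wide, 105 mm high; origin under its centre
- weight: bystander: brass calibration weight, 40 mm wide, 64 mm high; origin under its centre
- spare: bystander: grey spare carrier of the same shape as the blue one, lying on the bench; origin at the centre of its underside
- spoon: bystander: steel sample spoon 190 mm long lying on the bench
There are look-alikes about, which are no part of the job. Of the things that look like the carrier, the middle-sized one is meant.

How it is judged:
By the outcome, as a careful person would: the job done as asked, in the order asked, and still so for the second after the job is handed in, with the robot touching nothing.
It also fails if it takes over 40 s, if anything falls off the work surface, if the arm or the gripper's body presses on something with over 40 N, if the wrist force passes 120 N, or if a joint passes its speed limit or range.

## Robot

A 6-joint arm with a two-finger parallel gripper is mounted at the origin on the work surface. World frame = base frame: x ahead of the robot, y to its left, z up, the work surface at z = 0. Lengths are in m, angles in rad, forces in N, time in s.
With the tool pointing down it reaches from about 0.375 to 0.975 m from the base axis. Payload 3.8 kg.
Tool frame: the origin (TCP) lies midway between the tips of the shut fingers; the grasp point (between the pads) lies 19 mm behind it; z points along the fingers, y is the line along which they close (so a half turn about z gives the same grasp; the last joint's range is limited). The gripper opens to 85 mm and grips with 20 to 120 N. Pads are 22 mm wide; open, the fingers measure 114 mm over their backs; the gripper's body (76 mm by 85 mm) begins 54 mm behind the grasp point. The pads swing forward as they close: fully open they stand 13 mm farther back than shut.
Start: joints at [-1.171, 0.264, 1.604, -0, 1.274, -0.037], TCP at [0.286, -0.612, 0.2] pointing down, gripper open.
Joint ranges: [-2.63, 2.63], [-0.94, 2.18], [0.31, 2.57], [-1.31, 4.45], [0, 2.66], [-2.55, 2.55]. Speed limits (rad/s): [2.57, 2.57, 3.14, 3.14, 3.14, 3.14].

## Interface

Orientations are given as a rotation vector (axis times angle).
In Python, from workcell import status, read_camera, workorder, masks_of gives the robot as it stands.
- The arm moves only by the tool drive_tool, never from a script. Its argument "rows" is a list of rows, each a list of 7 numbers: the turn, a rotation vector about the tool's x, y, z in degrees, then the shift along the tool's x, y, z in m, then the opening, from 0 (shut) to 1 (fully open). In form: [[ax, ay, az, tx, ty, tz, claw], ...]. A call has 1 to 8 rows; each row shifts and turns the commanded pose from where the row before left it, along the tool's axes as they then stand; what a row does not reach is not made up. A row lasts 1/12 s, in which the tool goes at most 41.7 mm and 7.16 degrees, less where a joint would pass 70% of its speed; a pose out of reach is approached as far as the arm can. A call is refused whole if a number of a shift passes 0.0417 or a number of a turn 7.16, either way. A call with a gripper value outside its range is refused whole. The fingers move at their own pace and stop on an object; "force" is the grip in N (left out, the last holds). Time passes only in rows, so rows that do not move let the fingers close. It gives the time, the measured TCP pose, the force, the opening and the grip force at its end, in the units of the state.
- status.read_state(): the state, without advancing time (a new reading comes with each control period).
- read_camera(name): name is "scene" or "top" or "wrist"; returns a dict with "color" (480x640x3 uint8, red, green, blue), "intrinsics" (3x3 intrinsics, pixels), "D" ([k1, k2, p1, p2, k3] as OpenCV has them; the pictures are not rectified), "world_from_camera" (4x4, takes a point from camera to world coordinates); the wrist camera has in their place "mount" (4x4, takes a point from camera to tool coordinates, whose origin is the TCP and whose axes are the flange's). Camera axes: x right, y up, looking along -z (the intrinsics and any distortion apply to the point x, -y, -z); pixel columns grow to the right and rows downward; lengths in m; the calibration is good to about 2 mm. A picture is of the moment at which its call begins: read the wrist's pose just before it. There is no depth.
- workorder.finish_job(): hands the job in; it is judged then, once.
Trained networks look in a picture, given as the dict that the camera call returned (one of the last four; its "shot" number tells which), for a name from the list of things; names that differ only in an ending like _2 or _b are one class to them, and where a whole thing is asked for, a point or a joint stands for the part that bears it (a point fixed in the world has none). Each returns a list of dicts, best first, with "score" (0 to 1); they miss things now and then, are a little off and sometimes report something else, mostly with a low value. They report only what shows in the picture. A call takes as long as a camera call. They do not tell look-alikes from the thing itself.
- masks_of(picture, name): "mask" (480x640 bool, what is visible of it) and "bbox" ([left, top, right, bottom] in pixels, round what is visible of it).
The state is a dict: "time": time; "q": joint angles; "joint_vel": joint speeds; "joint_torque": joint torques, N m; "tool_pos": TCP position; "tcp_rot": TCP orientation; "wrist_force": force on the tool from outside, world axes, zero at the start; "torque": the same for the moment, N m; "width": opening from 0.0 (shut) to 1.0 (fully open); "grip_force": force on a finger pad.
Only numpy, scipy, OpenCV 4.12 (cv2) and the standard library are available. Lean on these libraries where they do the work, as an engineer would, in place of code of your own. Each camera call takes 0.05 s, during which the arm holds its last target. There are 200 camera calls.

## Working session

There is one attempt and no reset: what is moved stays moved. The work goes in short steps, Python scripts to look and compute and a tool call to move; the robot and the scene stay as the last step left them, time stands still between calls to the robot, and variables do not carry over. Pictures are saved under pics/ and viewed, at most 10 in all, crops included, and the job is handed in when it is done.

Besides the shell and the picture viewer there is one more tool, called after "Request:" as name([rows], argument=value, ...), one row to a line, values as JSON. drive_tool: Moves the arm, as the interface text tells. Its arguments: {"type":"object","properties":{"rows":{"type":"array"},"force":{"type":"number"}},"required":["rows"]}

```bash
mkdir -p pics; ls; python3 - <<'E'
from workcell import status, read_camera, masks_of
import cv2, numpy as np, pickle
s=status.read_state(); print(s['time'],s['tool_pos'],s['tcp_rot'],s['wrist_force'],s['width'])
P={}
for n in ['scene','top']:
    p=read_camera(n); P[n]=p
    cv2.imwrite(f'pics/{n}0.png',p['color'][:,:,::-1])
    for c in ['carrier','dock','leaf','lift','spare']:
        for d in masks_of(p,c): print(n,c,round(d['score'],2),d['bbox'],d['mask'].sum())
pickle.dump(P,open('p0.pkl','wb'))
for n in P: print(n,P[n]['intrinsics'],P[n]['D'],P[n]['world_from_camera'])
E
```

```text
pics
0.0 [ 0.28520098 -0.6108716   0.19891716] [-3.06474639e+00 -6.80146580e-01  6.55440442e-04] [0.04018127 0.42377181 0.27431722] 1.001178967255605
scene carrier 0.84 [382.9, 198.0, 416.8, 233.4] 600
scene carrier 0.59 [295.3, 185.7, 351.3, 239.5] 1520
scene carrier 0.56 [451.8, 218.5, 530.4, 254.6] 2439
scene leaf 0.93 [263.0, 236.6, 303.1, 263.9] 405
scene lift 0.68 [276.0, 229.3, 314.2, 258.2] 530
scene spare 0.72 [393.2, 284.6, 455.4, 335.4] 1830
scene spare 0.56 [276.0, 231.1, 316.3, 259.9] 492
scene spare 0.52 [224.6, 193.6, 252.7, 232.5] 839
top carrier 0.8 [135.7, 270.6, 205.1, 326.4] 2162
top carrier 0.6 [250.7, 273.7, 270.9, 318.6] 651
top dock 0.81 [294.4, 126.0, 417.7, 304.9] 9273
top leaf 0.66 [331.0, 194.8, 360.5, 232.7] 386
top lift 0.75 [305.5, 210.8, 352.3, 295.5] 605
top spare 0.7 [190.4, 186.7, 245.1, 235.6] 1295
scene [[559.38962915   0.         315.23665212]
 [  0.         559.38962915 236.12636686]
 [  0.           0.           1.        ]] [-0.13390548  0.          0.          0.          0.        ] [[-0.32433767 -0.79287775  0.51589723  1.13566747]
 [ 0.94579615 -0.28137072  0.16217326  0.25800905]
 [ 0.01657481  0.54053251  0.84115984  1.00397979]
 [ 0.          0.          0.          1.        ]]
top [[589.9263553    0.         316.39052469]
 [  0.         589.9263553  233.18894079]
 [  0.           0.           1.        ]] [-0.1860455  0.         0.         0.         0.       ] [[ 2.79442656e-02  9.79689975e-01 -1.98561506e-01  2.93273481e-01]
 [-9.99608851e-01  2.76107732e-02 -4.44868471e-03  7.79759878e-02]
 [ 1.12410490e-03  1.98608154e-01  9.80078332e-01  1.35649306e+00]
 [ 0.00000000e+00  0.00000000e+00  0.00000000e+00  1.00000000e+00]]
```

View pics/scene0.png

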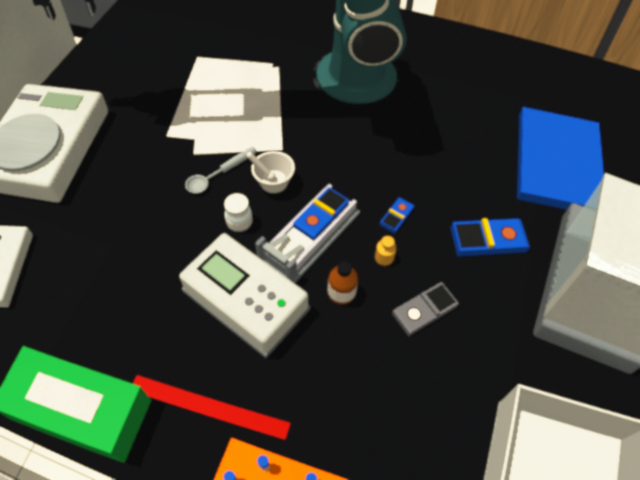

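View pics/top0.png

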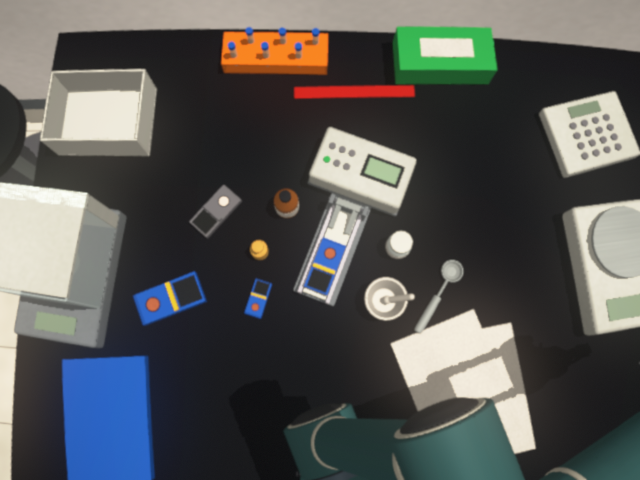

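The dock, with the mid-sized blue carrier, is at about (330,250) in the top picture and (315,225) in the scene picture. The large and small look-alikes lie at (170,298) and (258,298) in top. Next I enlarge both views.

```bash
python3 - <<'E'
import cv2, numpy as np, pickle
P=pickle.load(open('p0.pkl','rb'))
a=P['scene']['color'][180:280,250:366,::-1]; b=P['top']['color'][185:310,280:390,::-1]
a=cv2.resize(a,None,fx=4,fy=4,interpolation=cv2.INTER_CUBIC)[:,:400*1+64]; b=cv2.resize(b,None,fx=3,fy=3,interpolation=cv2.INTER_CUBIC)
im=np.zeros((400,464+330,3),np.uint8); im[:400,:464]=a; im[:375,464:]=b
cv2.imwrite('pics/crop.png',im)
E
```

```text
(no output)
```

View pics/crop.png

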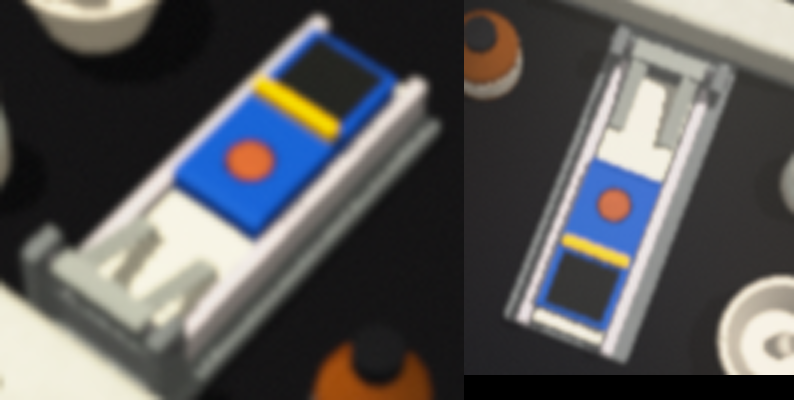

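```bash
cat > h.py <<'E'
import cv2, numpy as np
def ray(p,uv,W=None):
    W=p['world_from_camera'] if W is None else W
    n=cv2.undistortPoints(np.array([[uv]],float),p['intrinsics'],np.array(p['D']))[0,0]
    d=W[:3,:3]@np.array([n[0],-n[1],-1]); return W[:3,3],d/np.linalg.norm(d)
def tri(rs):
    A=np.zeros((3,3));b=np.zeros(3)
    for o,d in rs:
        M=np.eye(3)-np.outer(d,d);A+=M;b+=M@o
    x=np.linalg.solve(A,b); e=[np.linalg.norm((np.eye(3)-np.outer(d,d))@(x-o)) for o,d in rs]
    return x,max(e)
def atz(r,z): o,d=r; return o+d*(z-o[2])/d[2]
def cen(im,box,kind):
    x0,y0,x1,y1=box; c=im[y0:y1,x0:x1].astype(int); h=cv2.cvtColor(im[y0:y1,x0:x1],cv2.COLOR_RGB2HSV).astype(int)
    lo,hi={'rib':(20,35),'dot':(2,16)}[kind]
    m=((h[...,0]>=lo)&(h[...,0]<=hi)&(h[...,1]>120)&(h[...,2]>90)).astype(np.uint8)
    n,l,st,ct=cv2.connectedComponentsWithStats(m); k=1+np.argmax(st[1:,4]); return ct[k]+[x0,y0],st[k,4]
E
python3 - <<'E'
import pickle,numpy as np
from h import *
P=pickle.load(open('p0.pkl','rb')); S,T=P['scene'],P['top']
for k in ['rib','dot']:
    a,na=cen(S['color'],(295,185,350,240),k); b,nb=cen(T['color'],(295,230,345,300),k)
    x,e=tri([ray(S,a),ray(T,b)]); print(k,a,na,b,nb,x.round(4),round(e,4))
s=lambda x,y:(x/4+250-.375,y/4+180-.375); t=lambda x,y:((x-464)/3+280-.33,y/3+185-.33)
# front: near-left.. as (scene,top); scene is seen from far side
for n,a,b in [('noseR',(178,180),(663,180)),('noseL',(255,228),(597,158)),('rearR',(318,33),(608,328)),('rearL',(398,78),(535,303)),
  ('railendR',(322,18),None)]:
    if b: x,e=tri([ray(S,s(*a)),ray(T,t(*b))]); print(n,x.round(4),round(e,4),atz(ray(T,t(*b)),.048).round(4),atz(ray(S,s(*a)),.048).round(4))
E
```

```text
rib [324.29770992 206.23664122] 131 [323.68493151 268.42465753] 73 [0.4771 0.0671 0.0546] 0.0017
dot [312.07042254 219.61971831] 71 [329.60294118 252.83823529] 68 [0.5138 0.0537 0.0488] 0.0008
noseR [0.5341 0.0191 0.0421] 0.0031 [0.5338 0.0164 0.048 ] [0.5373 0.0236 0.048 ]
noseL [0.5497 0.0681 0.044 ] 0.0017 [0.5493 0.0664 0.048 ] [0.5518 0.0705 0.048 ]
rearR [0.4209 0.0581 0.0451] 0.0032 [0.4213 0.055  0.048 ] [0.4225 0.0618 0.048 ]
rearL [0.438  0.1106 0.0495] 0.001 [0.4384 0.1096 0.048 ] [0.4368 0.1113 0.048 ]
```

```bash
cat >> h.py <<'E'
from scipy.spatial.transform import Rotation as R
yaw=np.deg2rad(-20.); f=np.array([np.cos(yaw),np.sin(yaw),0]); l=np.array([-f[1],f[0],0])
def delta(s,target,Rt=None):
    "shift in tool axes (now) and turn needed"
    R0=R.from_rotvec(s['tcp_rot']); print('shift tool',(R0.inv().apply(np.array(target)-s['tool_pos'])).round(4))
    if Rt is not None: print('turn deg',np.rad2deg((R0.inv()*Rt).as_rotvec()).round(2))
def down(sgn=1): # tool z down, tool x along +-f
    x=sgn*f; z=np.array([0,0,-1.]); return R.from_matrix(np.c_[x,np.cross(z,x),z])
E
python3 - <<'E'
from h import *
from workcell import status, read_camera
s=status.read_state(); print(R.from_rotvec(s['tcp_rot']).as_matrix().round(3))
delta(s,[.457,.0745,.2],down())
p=read_camera('wrist'); print(p['mount'],p['intrinsics'],p['D'])
E
```

```text
[[ 0.906  0.423  0.   ]
 [ 0.423 -0.906 -0.   ]
 [-0.     0.    -1.   ]]
shift tool [ 4.456e-01 -5.491e-01  3.000e-04]
turn deg [ 0.   -0.   45.03]
[[-7.97060409e-04  9.58947430e-01  2.83582778e-01  7.21106398e-02]
 [ 9.99999563e-01  6.25645543e-04  6.95031188e-04 -2.86534586e-04]
 [ 4.89076070e-04  2.83583208e-01 -9.58947509e-01 -1.73613343e-01]
 [ 0.00000000e+00  0.00000000e+00  0.00000000e+00  1.00000000e+00]] [[334.70877957   0.         318.23361168]
 [  0.         334.70877957 240.38731733]
 [  0.           0.           1.        ]] [-0.02017878  0.          0.          0.          0.        ]
```

Request:
drive_tool([
  [0,0,0,0.024,-0.029,-0.005,0],
  [0,0,0,0.024,-0.029,-0.005,0],
  [0,0,0,0.024,-0.029,-0.005,0],
  [0,0,0,0.024,-0.029,-0.005,0],
  [0,0,0,0.024,-0.029,-0.005,0],
  [0,0,0,0.024,-0.029,0,0],
  [0,0,0,0.024,-0.029,0,0],
  [0,0,0,0.024,-0.029,0,0],
], force=40)

```text
time: 1.32
tool_pos: [0.3616, -0.3186, 0.2257]
tcp_rot: [3.066, 0.68, 0.001]
wrist_force: [-0.1, -0.0, -0.2]
width: -0.001
grip_force: 0.0
```

Request:
drive_tool([
  [0,0,0,0.024,-0.029,0,0],
  [0,0,0,0.024,-0.029,0,0],
  [0,0,0,0.024,-0.029,0,0],
  [0,0,0,0.024,-0.029,0,0],
  [0,0,0,0.024,-0.029,0,0],
  [0,0,0,0.024,-0.029,0,0],
  [0,0,0,0.024,-0.029,0,0],
  [0,0,0,0.024,-0.029,0,0],
])

```text
time: 1.98
tool_pos: [0.4374, -0.0269, 0.2258]
tcp_rot: [3.066, 0.68, 0.002]
wrist_force: [0.9, 0.4, 0.1]
width: -0.001
grip_force: 0.0
```

Request:
drive_tool([
  [0,0,7,0,0,0,0],
  [0,0,7,0,0,0,0],
  [0,0,7,0,0,0,0],
  [0,0,7,0,0,0,0],
  [0,0,7,0,0,0,0],
  [0,0,7,0,0,0,0],
  [0,0,3,0,0,0,0],
  [0,0,0,0,0,0,0],
])

```text
time: 2.65
tool_pos: [0.4372, -0.0287, 0.2255]
tcp_rot: [-3.094, 0.546, -0.001]
wrist_force: [0.8, 0.3, -0.4]
width: 0.002
grip_force: 0.0
```

```bash
python3 - <<'E'
from h import *
from workcell import status, read_camera,masks_of
import pickle
s=status.read_state(); print(s['time'],s['tool_pos'],s['wrist_force'],s['width'])
delta(s,[.457,.0745,.2],down())
p=read_camera('wrist'); p['s']=s; pickle.dump(p,open('w1.pkl','wb'))
cv2.imwrite('pics/w1.png',p['color'][:,:,::-1])
for c in ['carrier','leaf','lift']:
    for d in masks_of(p,c): print(c,d['score'],d['bbox'],d['mask'].sum())
E
```

```text
2.65 [ 0.43724502 -0.02869943  0.22550563] [ 0.84908653  0.30645891 -0.44224783] 0.002312760503196623
shift tool [-0.0168 -0.1037  0.0255]
turn deg [-0.01 -0.03 -0.03]
carrier 0.84 [124.3, 255.6, 168.7, 318.2] 2084
carrier 0.75 [189.4, 137.6, 252.7, 256.6] 6499
carrier 0.57 [0.0, 285.5, 76.4, 396.4] 4683
carrier 0.29 [170.5, 32.9, 245.9, 114.8] 2963
leaf 0.73 [170.0, 31.8, 241.2, 115.4] 2823
lift 0.81 [191.4, 61.1, 256.7, 255.3] 3302
```

View pics/w1.png

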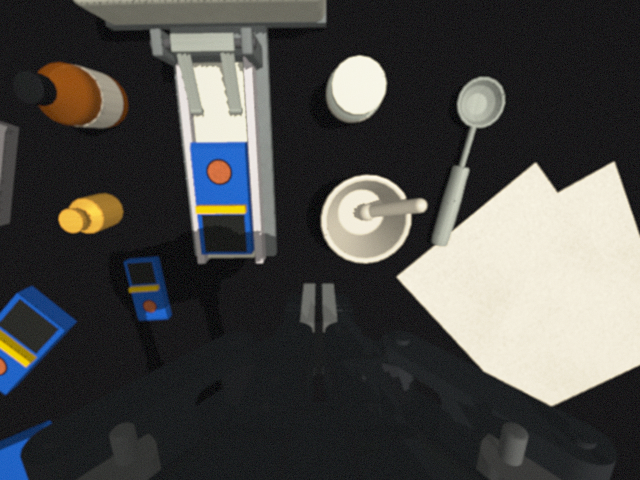

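The wrist view shows the dock upright at x≈195–270, the rib at (221,210), the dot at (219,172), and the leaf tips at about (195,112) and (235,112). Next I move over it for a second view.

Request:
drive_tool([
  [0,0,0,-0.004,-0.026,0,0],
  [0,0,0,-0.004,-0.026,0,0],
  [0,0,0,-0.004,-0.026,0,0],
  [0,0,0,-0.004,-0.026,0,0],
  [0,0,0,0,0,0,0],
  [0,0,0,0,0,0,0],
])

```text
time: 3.35
tool_pos: [0.4577, 0.0753, 0.2252]
tcp_rot: [3.095, -0.539, -0.0]
wrist_force: [0.8, -0.2, 0.3]
width: -0.0
grip_force: 0.0
```

```bash
cat >> h.py <<'E'
def Ww(p):
    s=p['s']; M=np.eye(4); M[:3,:3]=R.from_rotvec(s['tcp_rot']).as_matrix(); M[:3,3]=s['tool_pos']; return M@p['mount']
E
python3 - <<'E'
from h import *
from workcell import status, read_camera,masks_of
import pickle
s=status.read_state(); print(s['time'],s['tool_pos'],s['wrist_force'])
p=read_camera('wrist'); p['s']=s; pickle.dump(p,open('w2.pkl','wb'))
cv2.imwrite('pics/w2.png',p['color'][:,:,::-1])
q=pickle.load(open('w1.pkl','rb'))
P=pickle.load(open('p0.pkl','rb')); S,T=P['scene'],P['top']
X={}
for k in ['rib','dot']:
    a,na=cen(q['color'],(185,130,255,260),k); b,nb=cen(p['color'],(260,100,380,330),k)
    r=[ray(q,a,Ww(q)),ray(p,b,Ww(p))]; x,e=tri(r); z={'rib':.057,'dot':.048}[k]
    print(k,a,na,b,nb,x.round(4),round(e,4),atz(r[0],z).round(4),atz(r[1],z).round(4)); X[k]=atz(r[1],z)
d=X['dot']-X['rib']; print('yaw',np.rad2deg(np.arctan2(d[1],d[0])))
E
```

```text
3.35 [0.45770125 0.07532884 0.22518063] [ 0.77614914 -0.2128394   0.26343691]
rib [220.96585366 209.18292683] 410 [319.96508728 193.4563591 ] 401 [0.4758 0.0672 0.0508] 0.0 [0.4763 0.065  0.057 ] [0.4767 0.0669 0.057 ]
dot [218.80327869 171.58782201] 427 [320.1719457  154.88461538] 442 [0.5124 0.0538 0.0476] 0.0 [0.5123 0.0537 0.048 ] [0.5124 0.0538 0.048 ]
yaw -20.129895765385328
```

View pics/w2.png

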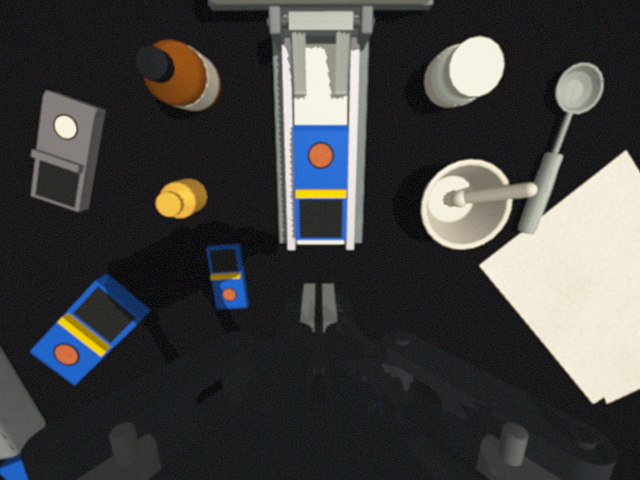

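The carrier is straight ahead of the fingers: rib at (320,193), rib and dot in line with the tool axis, leaf tips at about (299,97) and (342,97). I descend above the pad and work out the travel.

Request:
drive_tool([
  [0,0,0,0,0.0015,0.03,0],
  [0,0,0,0,0,0.035,0],
  [0,0,0,0,0,0.035,0],
  [0,0,0,0,0,0.035,0],
  [0,0,0,0,0,0.025,0],
  [0,0,0,0,0,0.01,0],
  [0,0,0,0,0,0,0],
  [0,0,0,0,0,0,0],
])

```text
time: 4.07
tool_pos: [0.4575, 0.0724, 0.0558]
tcp_rot: [3.094, -0.546, -0.0]
wrist_force: [-0.3, 0.2, -0.3]
width: -0.0
grip_force: 0.0
```

```bash
python3 - <<'E'
from h import *
from workcell import status, read_camera,masks_of
import pickle
p=pickle.load(open('w2.pkl','rb')); O=np.array([.4841,.0643,0])
g=lambda uv,z:(lambda x:(round(float((x-O)@f)*1e3,1),round(float((x-O)@l)*1e3,1)))(atz(ray(p,uv,Ww(p)),z))
for n,uv,z in [('railendL',(291,249),.036),('railendR',(349,249),.036),('tipL',(299,97),.036),('tipR',(342,97),.036),('nose',(320,126),.045)]: print(n,g(uv,z))
s=status.read_state(); print(s['tool_pos'],(s['tool_pos']-O)@f,(s['tool_pos']-O)@l,s['wrist_force'])
q=read_camera('wrist'); q['s']=s; cv2.imwrite('pics/w3.png',q['color'][:,:,::-1]); pickle.dump(q,open('w3.pkl','wb'))
E
```

```text
railendL (-74.4, 32.5)
railendR (-74.2, -33.6)
tipL (86.3, 21.3)
tipR (86.5, -22.0)
nose (58.2, 0.1)
[0.45748527 0.07240878 0.0557723 ] -0.02778303186605834 -0.0014830121808380547 [-0.3254523   0.23890266 -0.32152559]
```

View pics/w3.png

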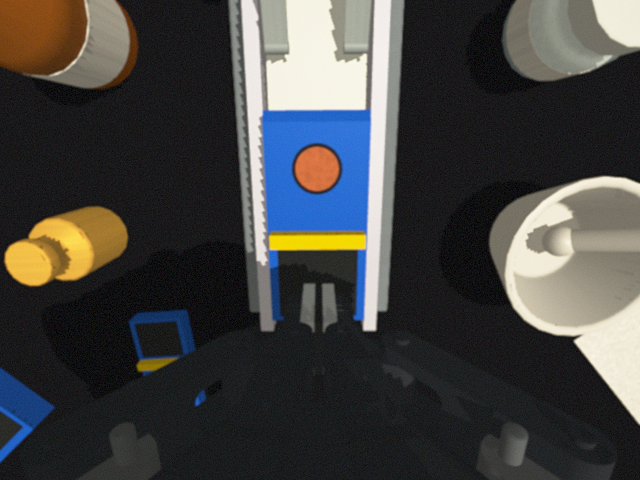

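The fingers stand over the dark pad, centred in the channel, with the fingertips at (318,283), the rib at (317,241) and the nose edge at y≈113. I press straight down.

Request:
drive_tool([
  [0,0,0,0,0,0.004,0],
  [0,0,0,0,0,0.003,0],
  [0,0,0,0,0,0.003,0],
  [0,0,0,0,0,0.003,0],
  [0,0,0,0,0,0.003,0],
  [0,0,0,0,0,0.002,0],
  [0,0,0,0,0,0,0],
  [0,0,0,0,0,0,0],
])

```text
time: 4.78
tool_pos: [0.4569, 0.0731, 0.037]
tcp_rot: [3.094, -0.545, -0.001]
wrist_force: [0.1, 0.2, 0.7]
width: 0.002
grip_force: 0.0
```

```bash
python3 - <<'E'
from h import *
from workcell import status, read_camera
import pickle
s=status.read_state(); print(s['tool_pos'],s['wrist_force'],s['torque'],s['joint_torque'])
q=read_camera('wrist'); q['s']=s; t=read_camera('scene')
im=np.zeros((400,800,3),np.uint8)
im[:,:400]=cv2.resize(q['color'][80:380,170:470],(400,400),interpolation=2)[:,:,::-1]
im[:,400:]=cv2.resize(t['color'][180:280,255:355],(400,400),interpolation=2)[:,:,::-1]
cv2.imwrite('pics/w4.png',im); pickle.dump(q,open('w4.pkl','wb'))
s=status.read_state(); print(s['tool_pos'],s['wrist_force'])
E
```

```text
[0.45693377 0.07308843 0.03701818] [0.13784092 0.2398552  0.65128318] [-0.01743862 -0.04532052  0.02111256] [ 1.37210402e-03 -3.19728577e+01 -3.02400327e+01 -1.47928054e-04
  2.73667196e-03 -9.62224954e-05]
[0.45723785 0.07308428 0.03730981] [-0.46305315 -0.09868526  0.39373348]
```

View pics/w4.png

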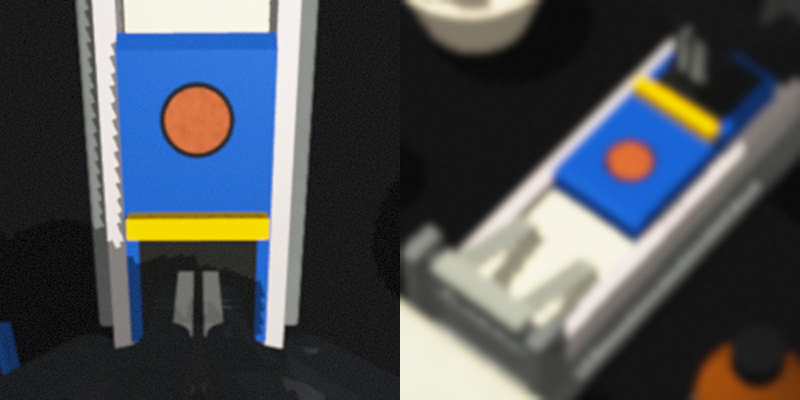

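```bash
python3 - <<'E'
from h import *
import pickle
X={k:[] for k in('rib','dot')}
for n,b in [('w2',(260,100,380,330)),('w3',(255,90,380,280)),('w4',(255,90,380,280))]:
    p=pickle.load(open(n+'.pkl','rb'))
    for k in X:
        a,_=cen(p['color'],b,k); r=ray(p,a,Ww(p)); X[k].append(r); print(n,k,a.round(1),_,atz(r,.048 if k=='dot' else .057).round(4),atz(r,.037 if k=='dot' else .046).round(4))
for k in X: print(k,tri(X[k][:2]),tri(X[k][::2]))
# tool axis points projected into image
p=pickle.load(open('w4.pkl','rb')); M=np.linalg.inv(p['mount'])
for q in [(0,0,0),(.011,0,0),(0,0,-.01),(.011,0,-.01),(-.011,0,0),(.011,0,-.02)]:
    c=M[:3,:3]@q+M[:3,3]; c=c*[1,-1,-1]; print(q,(p['intrinsics']@(c/c[2]))[:2].round(1))
E
```

```text
w2 rib [320.  193.5] 401 [0.4767 0.0669 0.057 ] [0.4751 0.0674 0.046 ]
w2 dot [320.2 154.9] 442 [0.5124 0.0538 0.048 ] [0.512  0.0539 0.037 ]
w3 rib [316.4 240.8] 1764 [0.4773 0.0666 0.057 ] [0.4743 0.0677 0.046 ]
w3 dot [316.6 168.5] 1626 [0.5125 0.0536 0.048 ] [0.5117 0.054  0.037 ]
w4 rib [317.5 249.9] 2212 [0.4775 0.0663 0.057 ] [0.4741 0.0676 0.046 ]
w4 dot [317.4 169.8] 1999 [0.5125 0.0536 0.048 ] [0.5117 0.054  0.037 ]
rib (array([0.47604584, 0.06707029, 0.05238071]), np.float64(2.0504611720018134e-05)) (array([0.47593636, 0.06702651, 0.05181281]), np.float64(9.565311212854821e-05))
dot (array([0.51220191, 0.05378825, 0.04394838]), np.float64(5.437784692431215e-05)) (array([0.51217508, 0.05380836, 0.04288894]), np.float64(3.674771700985049e-05))
(0, 0, 0) [318.9 275.6]
(0.011, 0, 0) [318.8 257. ]
(0, 0, -0.01) [318.9 282.8]
(0.011, 0, -0.01) [318.9 263.3]
(-0.011, 0, 0) [318.9 293.6]
(0.011, 0, -0.02) [318.9 270.4]
```

The dot's growth from w3 to w4 fits an unpressed carrier. The fingertips at (318,284) therefore still stand clear of the pad, and sit a little behind the nominal TCP. I go down in small steps, guarded by force.

Request:
drive_tool([
  [0,0,0,0,0,0.001,0],
  [0,0,0,0,0,0.001,0],
  [0,0,0,0,0,0.001,0],
  [0,0,0,0,0,0.001,0],
  [0,0,0,0,0,0,0],
])

```text
time: 5.3
tool_pos: [0.4569, 0.073, 0.033]
tcp_rot: [3.094, -0.545, -0.001]
wrist_force: [0.7, -0.4, -0.5]
width: 0.007
grip_force: 0.0
```

```bash
cat > chk.py <<'E'
from h import *
from workcell import status, read_camera
import pickle,sys
s=status.read_state(); print(s['time'],s['tool_pos'].round(4),s['wrist_force'].round(2),s['joint_torque'][:3].round(2),s['width'],s['q'].round(3))
q=read_camera('wrist'); q['s']=s; pickle.dump(q,open(sys.argv[1]+'.pkl','wb'))
for k in ['dot','rib']:
    a,n=cen(q['color'],(255,60,380,275),k); print(k,a.round(1),n,'dot dist mm',(1e3*.163*np.sqrt(1999/n)).round(1))
im=cv2.resize(q['color'][40:340,170:470],(600,600),interpolation=2)[:,:,::-1]; cv2.imwrite(f'pics/{sys.argv[1]}.png',im)
E
python3 chk.py w5
```

```text
5.3 [0.4569 0.073  0.033 ] [ 0.7  -0.4  -0.54] [ -0.   -32.29 -30.32] 0.007087047797291011 [ 0.105  0.036  2.202 -0.     0.903  2.024]
dot [317.3 170.5] 2095 dot dist mm 159.2
rib [317.9 252.6] 2336 dot dist mm 150.8
```

View pics/w5.png

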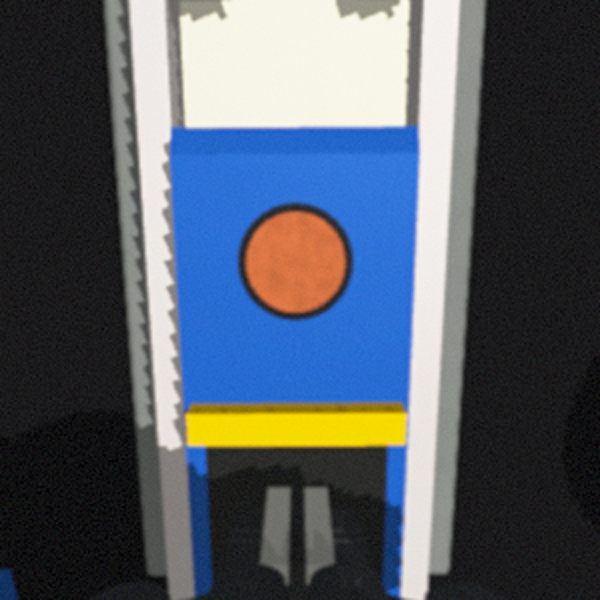

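The dot is still growing (no pressing yet), so I continue down, guarded.

Request:
drive_tool([
  [0,0,0,0,0,0.001,0],
  [0,0,0,0,0,0.001,0],
  [0,0,0,0,0,0.001,0],
  [0,0,0,0,0,0.001,0],
  [0,0,0,0,0,0,0],
])

```text
time: 5.77
tool_pos: [0.4569, 0.073, 0.029]
tcp_rot: [3.094, -0.545, -0.001]
wrist_force: [-0.6, -0.4, -0.9]
width: -0.003
grip_force: 0.0
```

Request:
drive_tool([
  [0,0,0,0,0,0.001,0],
  [0,0,0,0,0,0.001,0],
  [0,0,0,0,0,0.001,0],
  [0,0,0,0,0,0.001,0],
  [0,0,0,0,0,0,0],
])

```text
time: 6.18
tool_pos: [0.457, 0.073, 0.025]
tcp_rot: [3.094, -0.545, -0.001]
wrist_force: [-0.3, -0.2, -0.3]
width: -0.001
grip_force: 0.0
```

```bash
python3 chk.py w6; python3 - <<'E'
from workcell import read_camera
import cv2
t=read_camera('scene'); cv2.imwrite('pics/s6.png',cv2.resize(t['color'][180:250,290:370],None,fx=8,fy=8,interpolation=2)[:,:,::-1])
E
```

```text
6.1833 [0.457 0.073 0.025] [-0.29 -0.22 -0.35] [ -0.   -32.54 -29.88] -0.0013334595163240945 [0.105 0.048 2.208 0.    0.886 2.024]
dot [317.3 172. ] 2307 dot dist mm 151.7
rib [317.3 258. ] 2611 dot dist mm 142.6
```

View pics/s6.png

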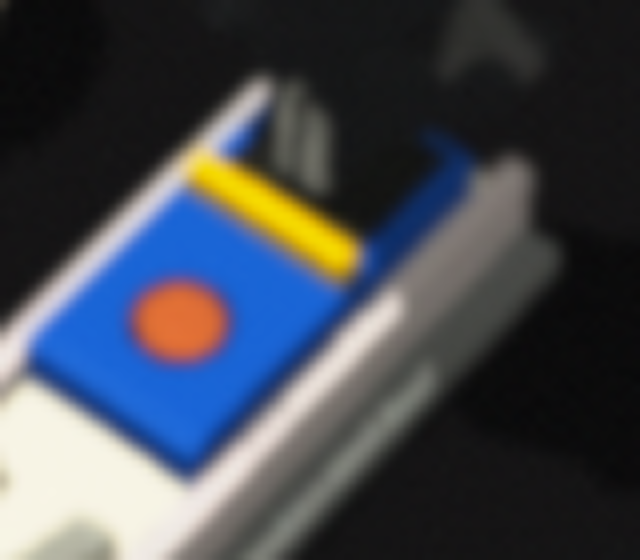

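The fingertips show at crop (315,190), just behind the rib. I intersect that scene ray with the tool axis to get the true tip height.

```bash
python3 - <<'E'
from h import *
import pickle
S=pickle.load(open('p0.pkl','rb'))['scene']; w=pickle.load(open('w6.pkl','rb')); T=w['s']['tool_pos']
for n,uv in [('tipA',(329.2,203.6)),('tipB',(325.6,200.5)),('ribend',(334.5,214))]:
    r=ray(S,uv)
    for z in (.025,.035,.045,.05,.055,.06):
        x=atz(r,z)-T; print(n,z,'along f',round(x@f*1e3,1),'l',round(x@l*1e3,1))
# tip edge in wrist image: solve tool x for assumed tool z
W=w['mount']; r=ray(w,(318,283.5),W)
for z in (0,-.01,-.015,-.02,-.025,-.03): print('tool z',z,'x mm',(1e3*atz(r,z)[0]).round(1))
E
```

```text
tipA 0.025 along f -9.5 l -6.0
tipA 0.035 along f -3.5 l -1.8
tipA 0.045 along f 2.5 l 2.4
tipA 0.05 along f 5.5 l 4.5
tipA 0.055 along f 8.4 l 6.6
tipA 0.06 along f 11.4 l 8.7
tipB 0.025 along f -11.0 l -17.2
tipB 0.035 along f -5.0 l -12.9
tipB 0.045 along f 1.0 l -8.6
tipB 0.05 along f 3.9 l -6.4
tipB 0.055 along f 6.9 l -4.2
tipB 0.06 along f 9.9 l -2.1
ribend 0.025 along f 4.9 l 19.7
ribend 0.035 along f 10.7 l 23.6
ribend 0.045 along f 16.6 l 27.6
ribend 0.05 along f 19.5 l 29.5
ribend 0.055 along f 22.4 l 31.5
ribend 0.06 along f 25.3 l 33.5
tool z 0 x mm -4.8
tool z -0.01 x mm -0.4
tool z -0.015 x mm 1.8
tool z -0.02 x mm 4.0
tool z -0.025 x mm 6.2
tool z -0.03 x mm 8.4
```

Both fingertips come out about 26 mm behind the nominal TCP, at z≈0.051, so contact is about 3 mm away. I continue, guarded.

Request:
drive_tool([
  [0,0,0,0,0,0.001,0],
  [0,0,0,0,0,0.001,0],
  [0,0,0,0,0,0.001,0],
  [0,0,0,0,0,0.001,0],
  [0,0,0,0,0,0.001,0],
  [0,0,0,0,0,0,0],
])

```text
time: 6.78
tool_pos: [0.4569, 0.073, 0.02]
tcp_rot: [3.094, -0.545, -0.001]
wrist_force: [-0.1, 0.1, 0.1]
width: 0.001
grip_force: 0.0
```

```bash
python3 chk.py w7; python3 - <<'E'
from h import *
import pickle
# robust: dot-height test from pure geometry, rail width vs carrier width rows
for n in ['w3','w4','w5','w6','w7']:
    p=pickle.load(open(n+'.pkl','rb')); T=p['s']['tool_pos']
    a,A=cen(p['color'],(255,60,380,275),'dot'); r=ray(p,a,Ww(p))
    g=cv2.cvtColor(p['color'],cv2.COLOR_RGB2HSV)[int(a[1])-25]; m=(g[:,0]>100)&(g[:,0]<125)&(g[:,1]>150)&(g[:,2]>60)
    c=np.where(m[240:400])[0]; print(n,T[2].round(4),'dot',A,(1e3*np.sqrt(1/A)).round(3),'blue width',c.max()-c.min()+1)
E
```

```text
6.7833 [0.4569 0.073  0.02  ] [-0.12  0.06  0.09] [ -0.   -32.71 -29.61] 0.0011484124201618048 [ 0.105  0.056  2.211 -0.     0.875  2.024]
dot [317.2 173. ] 2453 dot dist mm 147.1
rib [317.4 261.9] 2793 dot dist mm 137.9
w3 0.0558 dot 1626 24.799 blue width 105
w4 0.037 dot 1999 22.366 blue width 118
w5 0.033 dot 2095 21.848 blue width 121
w6 0.025 dot 2307 20.82 blue width 127
w7 0.02 dot 2453 20.191 blue width 132
```

Request:
drive_tool([
  [0,0,0,0,0,0.001,0],
  [0,0,0,0,0,0.001,0],
  [0,0,0,0,0,0.001,0],
  [0,0,0,0,0,0.001,0],
  [0,0,0,0,0,0,0],
])

```text
time: 7.25
tool_pos: [0.4577, 0.0732, 0.017]
tcp_rot: [-3.094, 0.545, -0.001]
wrist_force: [-1.4, 0.1, 7.8]
width: -0.0
grip_force: 3.8
```

Contact: 7.8 N at TCP z = 0.017. Now I press the plate down.

Request:
drive_tool([
  [0,0,0,0,0,0.002,0],
  [0,0,0,0,0,0.002,0],
  [0,0,0,0,0,0.002,0],
  [0,0,0,0,0,0.002,0],
  [0,0,0,0,0,0.001,0],
  [0,0,0,0,0,0,0],
])

```text
time: 7.75
tool_pos: [0.4588, 0.0733, 0.0092]
tcp_rot: [-3.093, 0.545, -0.004]
wrist_force: [-4.4, -0.6, 13.0]
width: 0.002
grip_force: 6.9
```

Request:
drive_tool([
  [0,0,0,0,0,0.002,0],
  [0,0,0,0,0,0.002,0],
  [0,0,0,0,0,0.001,0],
  [0,0,0,0,0,0,0],
])

```text
time: 8.08
tool_pos: [0.4605, 0.0734, 0.0059]
tcp_rot: [-3.093, 0.545, -0.008]
wrist_force: [-4.4, -0.4, 21.3]
width: 0.003
grip_force: 10.7
```

```bash
python3 chk.py w8
```

```text
8.0833 [0.4605 0.0734 0.0059] [-4.4  -0.41 21.31] [ -0.07 -24.48 -23.02] 0.0029278105460075828 [0.105 0.082 2.217 0.    0.838 2.024]
dot [318.1 174.3] 2542 dot dist mm 144.5
rib [318.1 263.6] 2665 dot dist mm 141.2
```

The plate is bottomed (21 N, 11 mm of travel). I press slightly more and start the slow slide at 3 cm/s.

Request:
drive_tool([
  [0,0,0,0,0,0.001,0],
  [0,0,0,0.001,0,0,0],
  [0,0,0,0.002,0,0,0],
  [0,0,0,0.0025,0,0,0],
  [0,0,0,0.0025,0,0,0],
  [0,0,0,0.0025,0,0,0],
  [0,0,0,0.0025,0,0,0],
  [0,0,0,0.0025,0,0,0],
])

```text
time: 8.8
tool_pos: [0.4753, 0.0682, 0.0058]
tcp_rot: [-3.092, 0.545, -0.008]
wrist_force: [-6.9, 0.1, 27.5]
width: -0.004
grip_force: 13.9
```

```bash
cat >> chk.py <<'E'
W=Ww(q); a,_=cen(q['color'],(255,60,380,275),'dot'); x=atz(ray(q,a,W),.037)
print('dot along f from start dot (mm)',((x-np.array([.512,.054,.037]))@f*1e3).round(1),'tip rel dot',((s['tool_pos']-x)@f*1e3).round(1))
E
python3 chk.py w9
```

```text
8.8 [0.4753 0.0682 0.0058] [-6.94  0.12 27.47] [ -0.37 -23.16 -21.76] -0.0035520160543471087 [0.09  0.107 2.189 0.    0.841 2.01 ]
dot [317.5 174.3] 2539 dot dist mm 144.6
rib [318.  263.6] 2655 dot dist mm 141.4
dot along f from start dot (mm) 19.2 tip rel dot -58.5
```

The carrier moves with the fingers (19 mm so far). I continue, slower, through the leaf contact.

Request:
drive_tool([
  [0,0,0,0.002,0,0,0],
  [0,0,0,0.002,0,0,0],
  [0,0,0,0.002,0,0,0],
  [0,0,0,0.0015,0,0,0],
  [0,0,0,0.0015,0,0,0],
  [0,0,0,0.0015,0,0,0],
  [0,0,0,0.0015,0,0,0],
  [0,0,0,0.0015,0,0,0],
])

```text
time: 9.52
tool_pos: [0.4881, 0.0637, 0.0059]
tcp_rot: [-3.092, 0.545, -0.009]
wrist_force: [-5.8, 0.5, 27.0]
width: -0.001
grip_force: 13.5
```

Request:
drive_tool([
  [0,0,0,0.002,0,0,0],
  [0,0,0,0.002,0,0,0],
  [0,0,0,0.002,0,0,0],
  [0,0,0,0.002,0,0,0],
])

```text
time: 9.85
tool_pos: [0.4943, 0.0614, 0.0059]
tcp_rot: [-3.092, 0.545, -0.004]
wrist_force: [-8.6, 1.9, 29.1]
width: 0.002
grip_force: 14.6
```

```bash
python3 chk.py w10
```

```text
9.85 [0.4943 0.0614 0.0059] [-8.6   1.88 29.13] [ -1.35 -24.36 -22.52] 0.00205319846400868 [7.300e-02 1.400e-01 2.151e+00 2.000e-03 8.480e-01 1.991e+00]
dot [317.4 174.3] 2540 dot dist mm 144.6
rib [317.9 263.6] 2658 dot dist mm 141.4
dot along f from start dot (mm) 39.3 tip rel dot -58.5
```

The nose has gone under the leaf (39 mm of travel, no jam, 29 N press). I continue.

Request:
drive_tool([
  [0,0,0,0.0025,0,0,0],
  [0,0,0,0.0025,0,0,0],
  [0,0,0,0.0025,0,0,0],
  [0,0,0,0.0025,0,0,0],
  [0,0,0,0.0025,0,0,0],
  [0,0,0,0.0025,0,0,0],
  [0,0,0,0.0025,0,0,0],
  [0,0,0,0.0025,0,0,0],
])

```text
time: 10.57
tool_pos: [0.5136, 0.0545, 0.0059]
tcp_rot: [-3.092, 0.545, -0.006]
wrist_force: [-7.9, 2.0, 28.3]
width: 0.004
grip_force: 13.9
```

Request:
drive_tool([
  [0,0,0,0.002,0,0,0],
  [0,0,0,0.002,0,0,0],
  [0,0,0,0.002,0,0,0],
  [0,0,0,0.002,0,0,0],
  [0,0,0,0.002,0,0,0],
  [0,0,0,0.0015,0,0,0],
  [0,0,0,0.0015,0,0,0],
])

```text
time: 11.15
tool_pos: [0.5259, 0.0501, 0.0059]
tcp_rot: [-3.092, 0.545, -0.006]
wrist_force: [-7.6, 2.8, 26.6]
width: -0.001
grip_force: 13.3
```

```bash
python3 chk.py w11
```

```text
11.15 [0.5259 0.0501 0.0059] [-7.58  2.78 26.63] [ -1.75 -27.57 -22.97] -0.0014881837766766782 [4.700e-02 1.910e-01 2.089e+00 2.000e-03 8.570e-01 1.966e+00]
dot [317.5 174.3] 2535 dot dist mm 144.7
rib [317.8 263.6] 2650 dot dist mm 141.6
dot along f from start dot (mm) 72.9 tip rel dot -58.5
```

Request:
drive_tool([
  [0,0,0,0.001,0,0,0],
  [0,0,0,0.001,0,0,0],
  [0,0,0,0.001,0,0,0],
  [0,0,0,0.001,0,0,0],
  [0,0,0,0.001,0,0,0],
])

```text
time: 11.62
tool_pos: [0.5305, 0.0484, 0.0059]
tcp_rot: [-3.092, 0.545, -0.006]
wrist_force: [-7.6, 2.9, 24.5]
width: -0.001
grip_force: 13.1
```

```bash
python3 chk.py w12
```

```text
11.6167 [0.5305 0.0484 0.0059] [-7.55  2.91 24.53] [ -1.74 -28.07 -23.08] -0.0009128298421558907 [4.300e-02 1.990e-01 2.080e+00 2.000e-03 8.590e-01 1.962e+00]
dot [317.5 174.3] 2537 dot dist mm 144.7
rib [317.8 263.6] 2650 dot dist mm 141.6
dot along f from start dot (mm) 77.8 tip rel dot -58.5
```

Request:
drive_tool([
  [0,0,0,0.001,0,0.0005,0],
  [0,0,0,0.001,0,0,0],
  [0,0,0,0.001,0,0,0],
])

```text
time: 11.92
tool_pos: [0.5336, 0.0474, 0.0059]
tcp_rot: [-3.092, 0.545, -0.007]
wrist_force: [-11.0, 3.7, 30.6]
width: -0.002
grip_force: 14.8
```

Request:
drive_tool([
  [0,0,0,0.001,0,0,0],
  [0,0,0,0.001,0,0,0],
  [0,0,0,0.001,0,0,0],
])

```text
time: 12.17
tool_pos: [0.5357, 0.0466, 0.0058]
tcp_rot: [-3.092, 0.545, -0.005]
wrist_force: [-12.4, 5.2, 29.6]
width: -0.001
grip_force: 14.8
```

```bash
python3 chk.py w13
```

```text
12.1667 [0.5357 0.0466 0.0058] [-12.44   5.17  29.59] [ -1.93 -27.32 -22.75] -0.0012439109924770961 [3.900e-02 2.080e-01 2.068e+00 2.000e-03 8.620e-01 1.958e+00]
dot [317.4 180. ] 2511 dot dist mm 145.4
rib [317.9 266.1] 2039 dot dist mm 161.4
dot along f from start dot (mm) 81.0 tip rel dot -56.2
```

The carrier stopped at 81 mm, which matches the end-stop estimate, and the fingers begin to slip forward on the pad. I nudge up to the rib to confirm the seat.

Request:
drive_tool([
  [0,0,0,0.001,0,0,0],
  [0,0,0,0.001,0,0,0],
  [0,0,0,0.001,0,0,0],
  [0,0,0,0.001,0,0,0],
  [0,0,0,0,0,0,0],
])

```text
time: 12.63
tool_pos: [0.5384, 0.0456, 0.0058]
tcp_rot: [-3.091, 0.546, -0.001]
wrist_force: [-12.5, 4.9, 34.0]
width: -0.002
grip_force: 16.7
```

```bash
python3 chk.py w14
```

```text
12.6333 [0.5384 0.0456 0.0058] [-12.49   4.86  34.04] [ -3.32 -25.88 -23.85] -0.002355339493072013 [0.037 0.214 2.061 0.003 0.865 1.955]
dot [317.3 187. ] 2469 dot dist mm 146.7
rib [318.  269.1] 1300 dot dist mm 202.1
dot along f from start dot (mm) 81.0 tip rel dot -53.3
```

The carrier holds at 81.0 mm against a 13 N forward push, so it is home. I let go straight up.

Request:
drive_tool([
  [0,0,0,0,0,-0.002,0],
  [0,0,0,0,0,-0.002,0],
  [0,0,0,0,0,-0.002,0],
  [0,0,0,0,0,-0.002,0],
  [0,0,0,0,0,-0.003,0],
  [0,0,0,0,0,-0.004,0],
  [0,0,0,0,0,-0.006,0],
  [0,0,0,0,0,-0.008,0],
])

```text
time: 13.35
tool_pos: [0.536, 0.0438, 0.0293]
tcp_rot: [3.093, -0.545, -0.004]
wrist_force: [1.1, 0.1, -0.6]
width: 0.002
grip_force: 0.0
```

Request:
drive_tool([
  [0,0,0,0,0,-0.02,0],
  [0,0,0,0,0,-0.03,0],
  [0,0,0,0,0,-0.03,0],
  [0,0,0,0,0,-0.03,0],
  [0,0,0,0,0,-0.03,0],
  [0,0,0,0,0,-0.02,0],
  [0,0,0,0,0,0,0],
  [0,0,0,0,0,0,0],
])

```text
time: 14.02
tool_pos: [0.5382, 0.0439, 0.1919]
tcp_rot: [-3.093, 0.545, -0.006]
wrist_force: [-0.1, -0.1, -1.0]
width: -0.002
grip_force: 0.0
```

```bash
python3 - <<'E'
from h import *
from workcell import status, read_camera
import pickle
s=status.read_state(); print(s['time'],s['tool_pos'].round(4),s['wrist_force'].round(2))
q=read_camera('wrist'); q['s']=s; t=read_camera('scene'); tp=read_camera('top')
for n,p,W,b in [('w',q,Ww(q),(260,60,380,330)),('s',t,t['world_from_camera'],(270,200,330,250))]:
    for k,z in [('dot',.044),('rib',.053)]:
        a,m=cen(p['color'],b,k); x=atz(ray(p,a,W),z); print(n,k,a.round(1),m,x.round(4),((x-np.array([.4841,.0643,z]))@f*1e3).round(1))
im=np.zeros((400,800,3),np.uint8)
im[:,:400]=cv2.resize(q['color'][0:260,190:450],(400,400),interpolation=2)[:,:,::-1]
im[:,400:]=cv2.resize(t['color'][180:280,250:350],(400,400),interpolation=2)[:,:,::-1]
cv2.imwrite('pics/end.png',im)
E
```

```text
14.0167 [0.5382 0.0439 0.1919] [-0.09 -0.1  -0.97]
w dot [316.6 163.4] 527 [0.5884 0.0279 0.044 ] 110.5
w rib [316.2 204.6] 457 [0.5533 0.0411 0.053 ] 72.9
s dot [286.9 246. ] 61 [0.5883 0.0267 0.044 ] 110.7
s rib [300.4 232.7] 137 [0.5547 0.0436 0.053 ] 73.4
```

View pics/end.png

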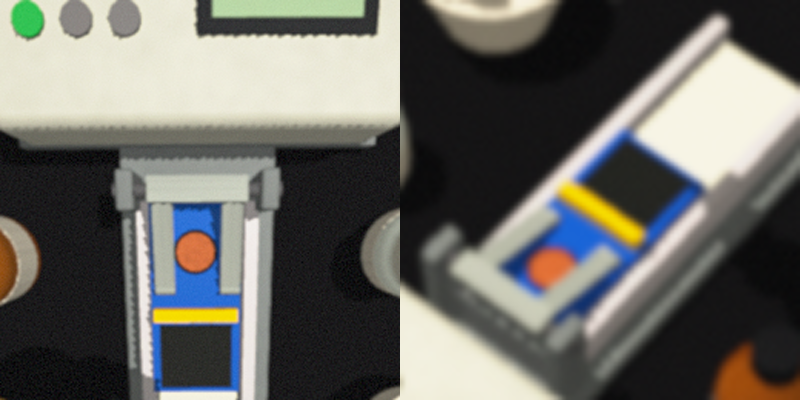

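The final picture shows the carrier home. The leaf's forks lie on its top on both sides of the dot at (195,252), the pad and rib are clear behind them, and the neighbours are unmoved. I hand it in.

```bash
python3 -c "
from workcell import workorder; print(workorder.finish_job())"
```

```text
the job is handed in; nothing more can be done
None
```

The blue carrier was pressed down, slid about 80 mm under the leaf spring to the end stop, and released with the arm clear; the job is handed in, and no verdict came back.

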